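# Hang the pine-cone weight on the running-test stand

### The job

Lift the pine-cone clock weight up and off its peg on the wooden rack and hang it by its loop on the peg of the grey running-test stand. That peg has been clamped at a height nobody noted, so find it by feel (or sight), lower the weight gently until the peg carries it while you still hold it, and only then let go so that it hangs still and upright. Leave the other two weights hanging, and do not shift the brass star wheel or the rusted collet on the bench.

Things in the scene. Friction and masses are not known exactly. Their poses are not given: they have to be found in the camera images.
- rack: Fixed wooden rack: 330 mm beam (22 mm square) along its y; three 10 mm round level pegs point to its -x (to the robot) at y = -105, 0, +105 mm, axes 200 mm above the bench, from the beam (x = 0) to x = -85 mm, then an upturned tip reaching x = -96 mm and 15 mm above the peg's axis. Origin: on the bench under the front face of the beam, midway; z up.
- cone: The weight to move, 0.25 to 0.5 kg: black iron pine cone (42 mm across, z -42 to -115 mm) under a closed steel loop, wooden grip on top. Hangs on any of the rack's pegs, with the rack's yaw. Origin: in the loop, on the peg's axis when hung; z up. Loop opens along x (12 mm thick in x), clear 23 mm wide in y, z from -37 mm to a roof-shaped top; raise it 12 to 31 mm to pass an upturned tip.
- drum: Bystander: brass cylinder weight (38 mm across) with the same loop and a dark grip, on another peg of the rack. Same frame as the cone. Leave it hanging.
- pear: Bystander: copper pear-shaped weight (44 mm across) with the same loop and a dark grip, on another peg of the rack. Same frame as the cone. Leave it hanging.
- stand: Fixed test stand: grey base plate (x -55 to 115, y +-55, 12 mm thick), 18 mm steel post at x = 85 mm, 290 mm high, and clamped on it a green carriage (its front at x = 54 mm) with the test peg, which points to -x over the stand's x axis. Peg height not reported: its axis is 145 to 235 mm above the bench; it bears touching from above below 25 N. Origin: on the bench; z up.
- star_wheel: Bystander: brass star wheel, 67 mm across, 13 mm high, lying on the bench, origin under its centre.
- collet: Bystander: rusted collet standing on the bench, 36 mm across, 46 mm high, origin under its centre.
- cone_grip (a point): Centre of the cone's pale wooden grip, 20 mm square in x and y and 38 mm tall (18 to 56 mm above the weight's origin), 37 mm above the weight's origin. Axes as the cone's.
- peg_foot (a point): Point on the stand's base plate (12 mm above the bench) straight below the place to hang the weight, at stand x = -10 mm. The 10 mm round level peg runs along the stand's x from x = 54 to -52 mm, then has an upturned tip reaching x = -63 mm and 15 mm above the peg's axis. The loop must face along the peg; anywhere on the straight part will do.

How it is judged:
By the outcome, as a careful person would: the job done as asked, in the order asked, and still so for the second after the job is handed in, with the robot touching nothing.
It also fails if it takes over 64 s, if anything falls off the work surface, if the arm or the gripper's body presses on something with over 40 N, if the wrist force passes 120 N, or if a joint passes its speed limit or range.

### The arm

A 6-joint arm with a two-finger parallel gripper is mounted at the origin on the work surface. World frame = base frame: x ahead of the robot, y to its left, z up, the work surface at z = 0. Lengths are in mm, angles in rad, forces in N, time in s.
With the tool pointing down it reaches from about 350 to 975 mm from the base axis. Payload 7.1 kg.
Tool frame: the origin (TCP) lies midway between the tips of the shut fingers; the grasp point (between the pads) lies 19 mm behind it; z points along the fingers, y is the line along which they close (so a half turn about z gives the same grasp; the last joint's range is limited). The gripper opens to 88 mm and grips with 3 to 60 N. Pads are 20 mm wide; open, the fingers measure 115 mm over their backs; the gripper's body (75 mm by 178 mm) begins 61 mm behind the grasp point.
Start: joints at [-1.282, 0.423, 1.63, -0, 1.089, -0.019], TCP at [189.369, -595.604, 222.675] pointing down, gripper open.
Joint ranges: [-3, 3], [-0.9, 2.11], [0.09, 2.58], [-1.31, 4.45], [0.11, 2.69], [-2.54, 2.54]. Speed limits (rad/s): [2.39, 2.39, 3.01, 3.14, 3.14, 3.14].

### API

Orientations are given as a rotation vector (axis times angle).
In Python, from workcell import get_obs, get_image, camera_params, close_job gives the robot as it stands.
- The arm moves only by the shell command python3 -m creep 'ROWS' [OPENING]. ROWS is a JSON object of lists of equal length, an entry for each row: "delta_pos": the shift along the tool's x, y, z in m, a list of three; "twist": the turn, a rotation vector about the tool's x, y, z in degrees, a list of three. A call has 1 to 20 rows; each row shifts and turns the commanded pose from where the row before left it, along the tool's axes as they then stand; what a row does not reach is not made up. A row lasts 1/12 s, in which the tool goes at most 41.7 mm and 7.16 degrees, less where a joint would pass 70% of its speed; a pose out of reach is approached as far as the arm can. A call with a gripper value outside its range is refused whole. OPENING is the opening, from 0 (shut) to 1 (fully open), set as the call begins (- or left out, the last holds). The fingers move at their own pace and stop on an object; the grip force is fixed at half the most. Time passes only in rows, so rows that do not move let the fingers close. It gives the time, the measured TCP pose, the force, the opening and the grip force at its end, in the units of the state.
- get_obs(): the state, without advancing time (a new reading comes with each control period).
- get_image(name): name is "scene" or "top" or "wrist"; returns (picture, depth): 420x560x3 uint8, red, green, blue; 420x560 float32, mm along the optical axis (not along the pixel's ray), 0 where there is no reading.
- camera_params(name): a dict with "camera_matrix" (3x3 intrinsics, pixels), "extrinsics" (4x4, takes a point from camera to world coordinates). Camera axes: x right, y down, z forward; pixel columns grow to the right and rows downward; lengths in mm; the calibration is good to about 2 mm. A picture is of the moment at which its call begins: read the wrist's pose just before it. camera_params takes no time and is no camera call; for the wrist camera it gives the pose at the moment of the call.
- close_job(): hands the job in; it is judged then, once.
The state is a dict: "t": time; "qpos": joint angles; "qvel": joint speeds; "joint_torque": joint torques, N m; "ee_pos": TCP position; "orientation": TCP orientation; "ft_force": force on the tool from outside, world axes, zero at the start; "moment": the same for the moment, N m; "width": finger opening in mm; "grasp_force": force on a finger pad.
Only numpy, scipy, OpenCV 4.12 (cv2) and the standard library are available. Lean on these libraries where they do the work, as an engineer would, in place of code of your own. Each camera call takes 0.05 s, during which the arm holds its last target. There are 200 camera calls.

## Working session

There is one attempt and no reset: what is moved stays moved. The work goes in short steps, Python scripts to look and compute and a shell command to move; the robot and the scene stay as the last step left them, time stands still between calls to the robot, and variables do not carry over. Pictures are saved under pics/ and viewed, at most 10 in all, crops included, and the job is handed in when it is done.

```bash
mkdir -p pics; python3 - <<'E'
from workcell import *
import cv2,numpy as np
for n in ("scene","top"):
    im,d=get_image(n); cv2.imwrite(f"pics/{n}0.png",im[...,::-1]); np.savez(f"{n}0.npz",im=im,d=d)
    p=camera_params(n); print(n,np.round(p["camera_matrix"],1).tolist(),np.round(p["extrinsics"],3).tolist())
o=get_obs(); print({k:np.round(v,3).tolist() for k,v in o.items()})
E
```

```text
scene [[506.3, 0.0, 271.2], [0.0, 506.3, 208.6], [0.0, 0.0, 1.0]] [[-0.492, 0.744, -0.453, 987.985], [0.871, 0.42, -0.256, 273.739], [-0.001, -0.52, -0.854, 983.899], [0.0, 0.0, 0.0, 1.0]]
top [[459.0, 0.0, 285.1], [0.0, 459.0, 206.7], [0.0, 0.0, 1.0]] [[0.015, -0.992, 0.129, 415.029], [-1.0, -0.016, -0.008, 27.399], [0.01, -0.129, -0.992, 1019.9], [0.0, 0.0, 0.0, 1.0]]
{'t': 0.1, 'qpos': [-1.282, 0.424, 1.631, -0.0, 1.089, -0.019], 'qvel': [-0.001, -0.002, -0.003, -0.0, 0.002, 0.002], 'joint_torque': [0.001, -54.561, -27.432, 0.065, 0.019, -0.0], 'ee_pos': [189.231, -595.151, 222.007], 'orientation': [-3.103, -0.481, 0.0], 'ft_force': [-0.278, -0.449, 0.417], 'moment': [0.002, -0.003, 0.018], 'grasp_force': 0.0, 'width': 87.876}
```

View pics/scene0.png

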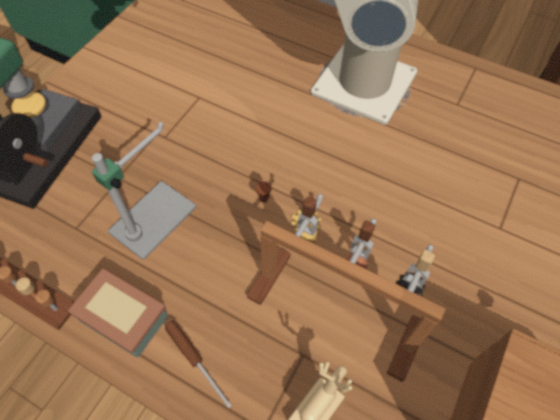

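View pics/top0.png

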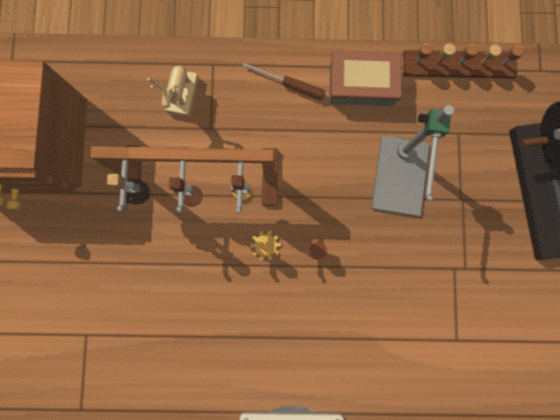

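The scene view shows the cone (pale grip) at about (427,258), and the stand peg from (118,168) to (160,127). The top view shows the pale grip at (113,180), the rack pegs at columns 123/181/240, the plate corners around (380,140)–(428,215), the test peg from (436,135) to (430,197), the star wheel at (266,245) and the collet at (318,249).

```bash
cat > h.py <<'E'
import numpy as np,cv2
from workcell import *
def cloud(n,d):
    p=camera_params(n);K=p["camera_matrix"];K=np.array(K);T=np.array(p["extrinsics"])
    v,u=np.mgrid[:d.shape[0],:d.shape[1]]
    c=np.stack([(u-K[0,2])/K[0,0]*d,(v-K[1,2])/K[1,1]*d,d,np.ones_like(d)],-1)
    w=(c@T.T)[...,:3]; w[d<=0]=np.nan
    return w
def ray(n,u,v,z):
    p=camera_params(n);K=np.array(p["camera_matrix"]);T=np.array(p["extrinsics"])
    r=T[:3,:3]@np.array([(u-K[0,2])/K[0,0],(v-K[1,2])/K[1,1],1]);o=T[:3,3]
    return o+r*(z-o[2])/r[2]
E
python3 - <<'E'
from h import *
f=np.load("top0.npz");im=f["im"];w=cloud("top",f["d"]);hsv=cv2.cvtColor(im,cv2.COLOR_RGB2HSV)
def reg(a,u0,u1,v0,v1): return a[v0:v1,u0:u1].reshape(-1,3)
def rep(s,P):
    P=P[~np.isnan(P[:,0])]; print(s,len(P),"med",np.round(np.median(P,0),1),"lo",np.round(np.percentile(P,3,axis=0),1),"hi",np.round(np.percentile(P,97,axis=0),1))
print("noise bench",np.nanstd(w[330:360,300:340,2]),np.nanmedian(w[330:360,300:340,2]))
# grips tops
for s,b in dict(cone=(100,125,165,195),pear=(165,190,172,195),drum=(228,250,172,195)).items():
    P=reg(w,*b); rep(s+" grip top",P[P[:,2]>245])
# beam
P=reg(w,90,280,140,170); P=P[(P[:,2]>203)&(P[:,2]<222)]; rep("beam",P)
r=cv2.minAreaRect(P[:,:2].astype(np.float32)); print("beam rect",r)
# plate grey
R=w[120:225,365:450]; H=hsv[120:225,365:450]
m=(R[...,2]>4)&(R[...,2]<20)&(H[...,1]<70); rep("plate",R[m]); print(cv2.minAreaRect(R[m][:,:2].astype(np.float32)))
m=(R[...,2]>130)&(H[...,1]<70)
Q=R[m]; m2=Q[:,2]<242
rep("peg-ish",Q[m2])
for v in range(105,205,6):
    row=w[v,415:460]; k=(row[:,2]>120)
    if k.any(): print(v,np.where(k)[0][[0,-1]]+415,np.round(np.nanmedian(row[k],0),1))
for v in range(170,212,5):
  for c in (123,181,240):
    row=w[v,c-12:c+12];k=(row[:,2]>170)
    if k.any(): print(v,c,np.where(k)[0][[0,-1]]+c-12,np.round(np.nanmedian(row[k],0),1))
E
```

```text
noise bench 1.7674550633327875 -0.49981517546592613
cone grip top 153 med [556.5 310.8 254.4] lo [547.  302.5 247.1] hi [565.4 320.6 257.6]
pear grip top 152 med [551.8 206.2 254.7] lo [542.9 197.8 246.6] hi [562.1 215.9 257.3]
drum grip top 142 med [557.4 102.1 254.6] lo [548.5  93.1 250.1] hi [567.5 111.5 256.8]
beam 2387 med [613.3 208.  210. ] lo [599.7  52.8 204.3] hi [624.7 362.1 212.6]
beam rect ((605.1574096679688, 208.3353271484375), (329.5079650878906, 41.99455642700195), 89.6439437866211)
plate 3364 med [ 613.6 -235.2   11.4] lo [ 542.  -293.6    7.5] hi [ 700.2 -185.    14.8]
((621.777099609375, -242.889892578125), (115.90204620361328, 170.2432098388672), 81.96902465820312)
peg-ish 513 med [ 622.8 -235.9  235.9] lo [ 544.9 -249.   141.4] hi [ 676.5 -224.2  240.8]
105 [447 450] [ 684.4 -247.9  289. ]
111 [430 453] [ 677.8 -241.3  277.8]
117 [418 450] [ 677.1 -237.8  248.7]
123 [425 450] [ 666.6 -242.3  248.4]
129 [422 449] [ 655.7 -240.1  248.6]
135 [416 445] [ 652.2 -242.9  223.3]
141 [416 437] [ 668.2 -244.1  126.5]
147 [432 437] [ 626.6 -239.8  236.8]
153 [431 436] [ 61
[... 603 characters left out ...]
8.7 101.1 254.1]
185 123 [111 134] [550.3 303.6 234.7]
185 181 [170 191] [548.7 199.7 252.3]
185 240 [231 250] [550.2  96.7 254. ]
190 123 [120 134] [546.7 311.3 202.9]
190 181 [173 192] [544.  200.4 230.2]
190 240 [232 250] [552.4 102.1 189.4]
195 123 [121 125] [537.5 311.3 203.8]
195 181 [179 184] [539.3 206.9 202.7]
195 240 [237 242] [541.2 102.7 201.8]
200 123 [120 125] [528.5 311.8 203.5]
200 181 [179 184] [530.3 206.3 202.5]
200 240 [237 242] [531.7 102.4 204.2]
205 123 [120 125] [519.  309.9 206.8]
205 181 [179 183] [521.2 206.7 202.5]
205 240 [237 242] [522.9 102.1 202.5]
210 123 [118 122] [509.6 311.7 210.5]
210 181 [177 182] [511.1 207.1 211.3]
210 240 [236 241] [512.5 102.5 213.5]
```

```bash
python3 -m creep '{"delta_pos":[[0,0,-0.02],[0,0,-0.02],[0,0,-0.02],[0,0,-0.02],[0,0,-0.02]],"twist":[[0,0,4.4],[0,0,4.4],[0,0,4.4],[0,0,4.4],[0,0,0]]}' 1
python3 - <<'E'
from h import *
f=np.load("top0.npz");w=cloud("top",f["d"])
P=w[60:210,0:95].reshape(-1,3);P=P[P[:,2]>60]
print("cabinet z",np.percentile(P[:,2],[5,50,98]),"y min",np.percentile(P[:,1],1),"x",np.percentile(P[:,0],[1,99]))
for s,(u0,u1,v0,v1,lo,hi) in dict(peg=(424,442,145,192,225,245),rack1=(119,128,190,206,195,210),rack2=(176,188,192,206,195,210),rack3=(235,245,192,206,195,210),rackb=(235,245,160,172,195,210),rackb1=(119,130,160,172,195,210)).items():
    Q=w[v0:v1,u0:u1].reshape(-1,3);Q=Q[(Q[:,2]>lo)&(Q[:,2]<hi)]
    m=np.median(Q,0);l=cv2.fitLine(Q[:,:2].astype(np.float32),cv2.DIST_HUBER,0,.01,.01).ravel();print(s,len(Q),m.round(1),"yaw",np.degrees(np.arctan(l[1]/l[0])).round(2),l[2:], "z90",np.percentile(Q[:,2],[50,75,90]))
E
```

```text
t: 0.52
ee_pos: [189.3, -595.3, 323.1]
orientation: [-3.141, 0.005, 0.0]
ft_force: [-0.1, -0.7, -0.5]
width: 87.9
grasp_force: 0.0
cabinet z [ 76.22382711 190.91330887 201.73592094] y min 475.6317039628123 x [570.38524898 788.70788399]
peg 283 [ 588.7 -234.3  236.2] yaw -8.41 [ 588.90625 -234.0021 ] z90 [236.17505644 237.48570834 238.43708968]
rack1 91 [532.4 310.9 203.4] yaw 0.37 [532.92316 310.94345] z90 [203.35449422 204.51838389 205.82731167]
rack2 79 [533.8 206.7 203.3] yaw -4.05 [532.98615 206.48358] z90 [203.30708076 204.67892963 205.48351791]
rack3 84 [534.7 102.5 203.3] yaw 5.7 [534.5396  102.50576] z90 [203.33478263 204.85811666 205.70846037]
rackb 79 [596.5 103.1 203.4] yaw 9.6 [595.15076 102.82368] z90 [203.35559209 204.88900099 206.20291217]
rackb1 69 [590.9 311.4 203.5] yaw -2.44 [591.64825 311.2363 ] z90 [203.50064735 204.29958097 205.01622802]
```

```bash
python3 -m creep '{"delta_pos":[[0.010,-0.022,0],[0.012,-0.022,0],[0.012,-0.022,0],[0.012,-0.022,0],[0.012,-0.022,0],[0.012,-0.022,0],[0.012,-0.022,0],[0.012,-0.022,0],[0.012,-0.022,0],[0.012,-0.022,0],[0.012,-0.022,0],[0.012,-0.022,0],[0.012,-0.022,0],[0.012,-0.022,0],[0.012,-0.022,0],[0.012,-0.022,0],[0,0,0],[0,0,0]],"twist":[[0,0,0],[0,0,0],[0,0,0],[0,0,0],[0,0,0],[0,0,0],[0,0,0],[0,0,0],[0,0,0],[0,0,0],[0,0,0],[0,0,0],[0,0,0],[0,0,0],[0,0,0],[0,0,0],[0,0,0],[0,0,0]]}'
python3 - <<'E'
from h import *
o=get_obs();print(o["ee_pos"],o["orientation"],o["qpos"])
im,d=get_image("wrist");np.savez("wr1.npz",im=im,d=d,T=camera_params("wrist")["extrinsics"]);cv2.imwrite("pics/wr1.png",im[...,::-1])
print(np.round(camera_params("wrist")["extrinsics"],3).tolist())
E
```

```text
t: 2.02
ee_pos: [379.3, -242.7, 322.5]
orientation: [-3.142, -0.005, 0.001]
ft_force: [-0.3, -0.5, 0.2]
width: 87.6
grasp_force: 0.0
[ 379.31257105 -242.725431    322.49991419] [-3.14156129e+00 -5.10960167e-03  7.51873961e-04] [-5.95507120e-01  4.17578509e-02  1.88790282e+00 -2.63455145e-04
  1.21234307e+00  9.72128781e-01]
[[0.001, -0.967, -0.255, 448.806], [-1.0, -0.001, -0.001, -242.26], [0.0, 0.255, -0.967, 485.67], [0.0, 0.0, 0.0, 1.0]]
```

```bash
python3 -m creep '{"delta_pos":[[0.006,-0.020,0],[0.006,-0.028,0],[0.006,-0.03,0],[0.006,-0.03,0],[0.006,-0.03,0],[0.006,-0.03,0],[0.006,-0.03,0],[0.006,-0.03,0],[0.006,-0.03,0],[0.006,-0.03,0],[0.006,-0.03,0],[0.006,-0.03,0],[0.006,-0.03,0],[0.006,-0.03,0],[0.006,-0.03,0],[0.006,-0.03,0],[0.006,-0.03,0],[0.006,-0.03,0],[0.006,-0.026,0],[0,0,0]],"twist":[[0,0,0],[0,0,0],[0,0,0],[0,0,0],[0,0,0],[0,0,0],[0,0,0],[0,0,0],[0,0,0],[0,0,0],[0,0,0],[0,0,0],[0,0,0],[0,0,0],[0,0,0],[0,0,0],[0,0,0],[0,0,0],[0,0,0],[0,0,0]]}'
python3 - <<'E'
from h import *
o=get_obs();print(o["ee_pos"],o["orientation"],o["qpos"])
im,d=get_image("wrist");cv2.imwrite("pics/wr2.png",im[...,::-1])
w=cloud("wrist",d);np.savez("wr2.npz",im=im,d=d,w=w)
P=w.reshape(-1,3)
print(np.nanpercentile(P,[2,98],axis=0).round())
G=P[(P[:,2]>246)&(abs(P[:,1]-311)<30)&(abs(P[:,0]-556)<30)];print("grip",len(G),np.median(G,0),cv2.minAreaRect(G[:,:2].astype(np.float32)))
B=P[(P[:,2]>206)&(P[:,2]<216)&(P[:,0]>590)&(P[:,0]<640)];print("beam",len(B),cv2.minAreaRect(B[:,:2].astype(np.float32)) if len(B) else 0)
B=P[(P[:,2]>196)&(P[:,2]<209)&(abs(P[:,1]-311)<15)&(P[:,0]<545)&(P[:,0]>515)];print("peg",len(B),np.median(B,0),cv2.fitLine(B[:,:2].astype(np.float32),cv2.DIST_HUBER,0,.01,.01).ravel())
E
```

```text
t: 3.73
ee_pos: [494.4, 313.2, 322.1]
orientation: [-3.141, -0.003, -0.001]
ft_force: [-0.7, -0.5, -0.2]
width: 87.6
grasp_force: 0.0
[494.40131281 313.24358285 322.11513708] [-3.14050621e+00 -2.75167957e-03 -5.87024122e-04] [5.44023715e-01 2.65738895e-01 1.62019200e+00 7.74133709e-04
 1.25478095e+00 2.11282740e+00]
[[155. -85.  -1.]
 [723. 702. 443.]]
grip 714 [556.37397236 314.35960474 256.37089467] ((556.215576171875, 314.4681091308594), (18.692241668701172, 19.312536239624023), 0.42427656054496765)
beam 10571 ((607.6072998046875, 224.29412841796875), (300.2834167480469, 35.003292083740234), 89.68256378173828)
peg 313 [529.95875324 313.92284388 205.1458652 ] [ 9.9999994e-01 -3.5615868e-04  5.3034863e+02  3.1393475e+02]
```

View pics/wr2.png

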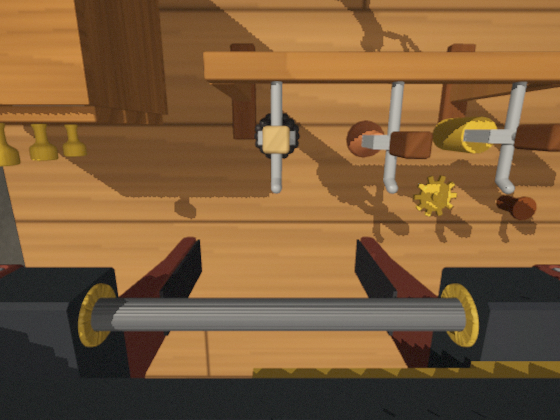

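The wrist view shows the cone grip centred at (277,138), its peg straight down to the tip at (276,188), and the beam horizontal, so the rack's yaw is about 0.

```bash
python3 -m creep '{"delta_pos":[[0.015,-0.001,0],[0.016,0,0],[0.016,0,0.0],[0.015,0,0.0],[0,0,0.02],[0,0,0.02],[0,0,0.02],[0,0,0.02],[0,0,0.012],[0,0,0.008],[0,0,0],[0,0,0]],"twist":[[0,0,0],[0,0,0],[0,0,0],[0,0,0],[0,0,0],[0,0,0],[0,0,0],[0,0,0],[0,0,0],[0,0,0],[0,0,0],[0,0,0]]}'
python3 - <<'E'
from h import *
o=get_obs();print(o["ee_pos"],o["ft_force"],o["moment"])
E
python3 -m creep '{"delta_pos":[[0,0,0],[0,0,0],[0,0,0],[0,0,0],[0,0,0],[0,0,0],[0,0,0],[0,0,0],[0,0,0],[0,0,0],[0,0,0],[0,0,0]],"twist":[[0,0,0],[0,0,0],[0,0,0],[0,0,0],[0,0,0],[0,0,0],[0,0,0],[0,0,0],[0,0,0],[0,0,0],[0,0,0],[0,0,0]]}' 0
```

```text
t: 4.78
ee_pos: [555.2, 311.1, 223.1]
orientation: [3.142, -0.0, 0.0]
ft_force: [-0.3, 0.7, 0.4]
width: 87.5
grasp_force: 0.0
[555.2107434  311.09395639 223.06047885] [-0.33408026  0.72249212  0.4021318 ] [ 0.05761933  0.00895315 -0.02085159]
t: 5.78
ee_pos: [555.2, 313.4, 223.4]
orientation: [-3.138, -0.001, -0.002]
ft_force: [-0.3, 6.0, 2.0]
width: 19.7
grasp_force: 30.0
```

```bash
python3 -m creep '{"delta_pos":[[0,0,-0.003],[0,0,-0.004],[0,0,-0.004],[0,0,-0.004],[0,0,-0.004],[0,0,-0.003],[0,0,0],[0,0,0],[0,0,0]],"twist":[[0,0,0],[0,0,0],[0,0,0],[0,0,0],[0,0,0],[0,0,0],[0,0,0],[0,0,0],[0,0,0]]}'
python3 - <<'E'
from h import *
im,d=get_image("wrist");cv2.imwrite("pics/wr3.png",im[...,::-1])
E
```

```text
t: 6.53
ee_pos: [554.7, 311.5, 244.5]
orientation: [3.141, 0.001, -0.0]
ft_force: [0.1, -0.1, -4.6]
width: 19.7
grasp_force: 30.0
```

View pics/wr3.png

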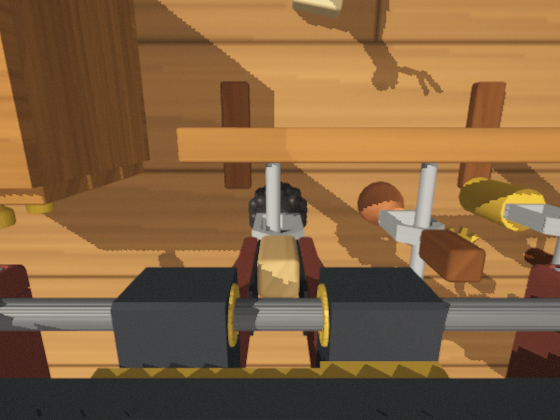

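The cone is held, with the loop raised about the peg's end-on centre at (275,200) and about 4.6 N carried by the wrist. Next it slides off.

```bash
python3 -m creep '{"delta_pos":[[-0.004,0,0],[-0.007,0,0],[-0.008,0,0],[-0.008,0,0],[-0.008,0,0],[-0.008,0,0],[-0.008,0,0],[-0.008,0,0],[-0.01,0,0],[-0.01,0,0],[-0.01,0,0],[-0.01,0,0],[-0.006,0,0],[0,0,0]],"twist":[[0,0,0],[0,0,0],[0,0,0],[0,0,0],[0,0,0],[0,0,0],[0,0,0],[0,0,0],[0,0,0],[0,0,0],[0,0,0],[0,0,0],[0,0,0],[0,0,0]]}'
```

```text
t: 7.75
ee_pos: [448.3, 311.5, 244.7]
orientation: [3.141, 0.002, -0.001]
ft_force: [1.1, 0.1, -4.5]
width: 19.6
grasp_force: 30.0
```

```bash
python3 -m creep '{"delta_pos":[[0,0.01,-0.008],[0,0.02,-0.009],[0,0.028,-0.009],[0,0.03,-0.009],[0,0.03,0],[0,0.03,0],[0,0.03,0],[0,0.03,0],[0,0.03,0],[0,0.03,0],[0,0.03,0],[0,0.03,0],[0,0.03,0],[0,0.03,0],[0,0.03,0],[0,0.03,0],[0,0.03,0],[0,0.03,0],[0,0.02,0],[0,0.01,0]],"twist":[[0,0,0],[0,0,0],[0,0,0],[0,0,0],[0,0,0],[0,0,0],[0,0,0],[0,0,0],[0,0,0],[0,0,0],[0,0,0],[0,0,0],[0,0,0],[0,0,0],[0,0,0],[0,0,0],[0,0,0],[0,0,0],[0,0,0],[0,0,0]]}'
python3 -m creep '{"delta_pos":[[0,0,0],[0,0,0],[0,0,0],[0,0,0],[0,0,0],[0,0,0]],"twist":[[0,0,2],[0,0,2.2],[0,0,2],[0,0,2],[0,0,0],[0,0,0]]}'
python3 - <<'E'
from h import *
o=get_obs();print(o["ee_pos"],o["orientation"])
im,d=get_image("wrist");cv2.imwrite("pics/wr4.png",im[...,::-1])
w=cloud("wrist",d);np.savez("wr4.npz",im=im,d=d,w=w)
P=w.reshape(-1,3)
B=P[(P[:,2]>225)&(P[:,2]<246)&(abs(P[:,1]+234)<25)&(P[:,0]<635)&(P[:,0]>550)]
print("peg",len(B),np.median(B,0),np.percentile(B[:,2],[25,50,75,90,97]));l=cv2.fitLine(B[:,:2].astype(np.float32),cv2.DIST_HUBER,0,.01,.01).ravel();print(l,np.degrees(np.arctan(l[1]/l[0])))
for x in range(510,670,10):
    C=P[(P[:,2]>215)&(abs(P[:,1]+234)<30)&(abs(P[:,0]-x)<5)]
    if len(C): print(x,len(C),np.median(C,0).round(1),C[:,2].max().round(1),C[:,1].min().round(1),C[:,1].max().round(1))
E
```

```text
t: 9.42
ee_pos: [450.0, -229.8, 280.4]
orientation: [3.14, -0.003, 0.002]
ft_force: [0.6, 0.1, -4.1]
width: 20.0
grasp_force: 30.0
t: 9.92
ee_pos: [450.1, -226.4, 280.0]
orientation: [3.134, -0.222, 0.0]
ft_force: [1.2, -0.8, -3.8]
width: 19.9
grasp_force: 30.0
[ 450.08274082 -226.44477712  279.98790221] [ 3.13365199e+00 -2.21973191e-01  4.33892508e-04]
peg 1309 [ 572.94779053 -229.79955356  238.26326088] [237.29316881 238.26326088 239.00446415 239.56183898 240.0791525 ]
[ 9.8702955e-01 -1.6053876e-01  5.7243097e+02 -2.2969063e+02] -9.238169
530 85 [ 533.4 -224.4  247.1] 249.4 -229.0 -219.5
540 243 [ 539.5 -225.1  245.7] 250.6 -230.1 -219.7
550 267 [ 550.  -226.6  238.4] 240.8 -231.6 -221.3
560 288 [ 560.1 -227.9  238.3] 240.4 -233.1 -222.1
570 294 [ 570.1 -229.5  238.4] 241.0 -234.7 -223.9
580 306 [ 580.2 -231.1  238.2] 241.0 -236.2 -225.7
590 285 [ 589.2 -232.1  238.2] 240.9 -237.6 -226.5
```

View pics/wr4.png

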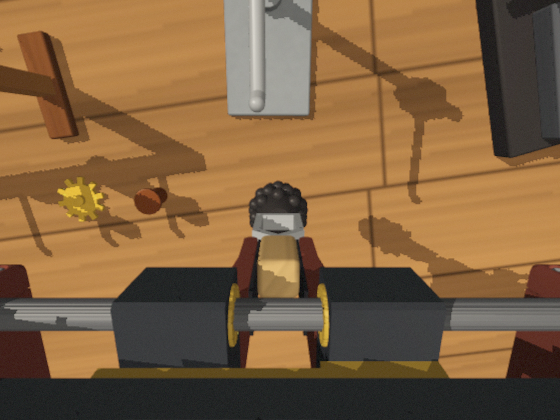

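The wrist view shows the cone held upright at (277,210), and the test peg running straight ahead with its tip at (257,100). It lies slightly to the left, so I align sideways, then approach.

```bash
python3 -m creep '{"delta_pos":[[0,0,0],[-0.001,-0.005,0],[-0.001,-0.005,0],[0,-0.005,0],[0.01,0,0],[0.012,0,0],[0.012,0,0],[0.011,0,0],[0.005,0,0],[0,0,0],[0,0,0]],"twist":[[0,0,0.5],[0,0,0],[0,0,0],[0,0,0],[0,0,0],[0,0,0],[0,0,0],[0,0,0],[0,0,0],[0,0,0],[0,0,0]]}'
python3 - <<'E'
from h import *
o=get_obs();e=o["ee_pos"];print(e,2*np.degrees(np.arctan2(o["orientation"][1],o["orientation"][0])))
im,d=get_image("wrist");cv2.imwrite("pics/wr5.png",im[...,::-1])
w=cloud("wrist",d);P=w.reshape(-1,3)
B=P[(P[:,2]>225)&(P[:,2]<246)&(abs(P[:,1]+234)<25)&(P[:,0]<630)&(P[:,0]>550)]
l=cv2.fitLine(B[:,:2].astype(np.float32),cv2.DIST_HUBER,0,.01,.01).ravel();print(l,np.degrees(np.arctan(l[1]/l[0])),np.median(B[:,2]))
print("line y at tcp x",l[3]+l[1]/l[0]*(e[0]-l[2]))
G=P[(P[:,2]>285)&(np.hypot(P[:,0]-e[0],P[:,1]-e[1])<40)];print(np.median(G,0),G[:,2].max()) if len(G) else 0
T=P[(P[:,2]>243)&(P[:,2]<253)&(P[:,0]>515)&(P[:,0]<550)&(abs(P[:,1]+226)<10)];print("tip x min",T[:,0].min() if len(T) else 0, T[:,2].max() if len(T) else 0)
hs=cv2.cvtColor(im,cv2.COLOR_RGB2HSV);m=(hs[...,1]<60)&(w[...,2]>225)&(abs(w[...,1]-e[1])<25)&(abs(w[...,0]-e[0])<20)
L=w[m];print("loop?",len(L),np.median(L,0) if len(L) else 0)
E
```

```text
t: 10.88
ee_pos: [499.9, -218.8, 279.2]
orientation: [-3.132, 0.237, 0.002]
ft_force: [0.1, 0.3, -3.9]
width: 19.9
grasp_force: 30.0
[ 499.92710312 -218.81999765  279.17178481] 351.35074518150356
[ 9.8877978e-01 -1.4938039e-01  5.9205670e+02 -2.3251648e+02] -8.59102 238.37748393532388
line y at tcp x -218.59795595268113
[ 522.64280844 -222.12978185  384.72298615] 402.7190111261739
tip x min 531.3300757550334 250.18836099000524
loop? 3362 [ 517.90903996 -235.11572226  384.09422279]
```

View pics/wr5.png

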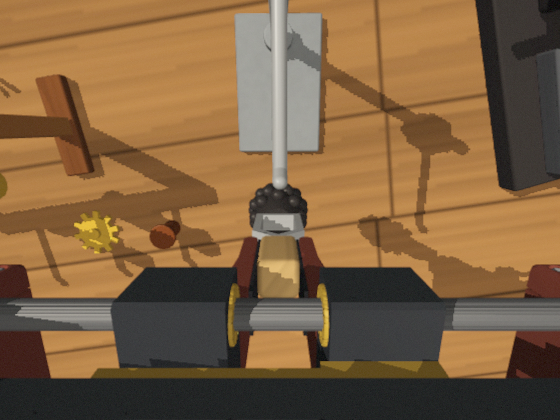

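The peg tip (281,182) now lies straight ahead of the loop (277,222), aligned to within 0.3 mm and 0.1°. Next I slide on slowly.

```bash
python3 -m creep '{"delta_pos":[[0.004,0,0],[0.006,0,0],[0.006,0,0],[0.006,0,0],[0.006,0,0],[0.006,0,0],[0.006,0,0],[0,0,0]],"twist":[[0,0,0],[0,0,0],[0,0,0],[0,0,0],[0,0,0],[0,0,0],[0,0,0],[0,0,0]]}'
python3 -m creep '{"delta_pos":[[0.006,0,0],[0.007,0,0],[0.007,0,0],[0.007,0,0],[0.007,0,0],[0.006,0,0],[0,0,0],[0,0,0]],"twist":[[0,0,0],[0,0,0],[0,0,0],[0,0,0],[0,0,0],[0,0,0],[0,0,0],[0,0,0]]}'
```

```text
t: 11.6
ee_pos: [540.7, -225.1, 279.6]
orientation: [3.132, -0.237, 0.001]
ft_force: [-0.2, -0.0, -4.5]
width: 19.9
grasp_force: 30.0
t: 12.27
ee_pos: [579.1, -230.9, 279.4]
orientation: [-3.133, 0.237, 0.001]
ft_force: [-0.8, 0.2, -4.6]
width: 19.9
grasp_force: 30.0
```

```bash
python3 -m creep '{"delta_pos":[[0,0,0.002],[0,0,0.002],[0,0,0.002],[0,0,0.002],[0,0,0.002],[0,0,0.002],[0,0,0.002],[0,0,0.002],[0,0,0.001],[0,0,0],[0,0,0]],"twist":[[0,0,0],[0,0,0],[0,0,0],[0,0,0],[0,0,0],[0,0,0],[0,0,0],[0,0,0],[0,0,0],[0,0,0],[0,0,0]]}'
python3 -m creep '{"delta_pos":[[0,0,0.001],[0,0,0.001],[0,0,0.001],[0,0,0],[0,0,0]],"twist":[[0,0,0],[0,0,0],[0,0,0],[0,0,0],[0,0,0]]}'
python3 -m creep '{"delta_pos":[[0,0,0.0005],[0,0,0.0005],[0,0,0],[0,0,0]],"twist":[[0,0,0],[0,0,0],[0,0,0],[0,0,0]]}'
```

```text
t: 13.18
ee_pos: [579.0, -230.9, 262.6]
orientation: [-3.133, 0.237, 0.0]
ft_force: [-0.2, 0.4, -3.9]
width: 20.1
grasp_force: 30.0
t: 13.6
ee_pos: [578.9, -230.9, 259.6]
orientation: [-3.133, 0.237, 0.0]
ft_force: [-0.3, -0.8, -4.0]
width: 19.5
grasp_force: 30.0
t: 13.93
ee_pos: [578.9, -230.9, 258.6]
orientation: [-3.133, 0.237, 0.0]
ft_force: [0.8, -0.4, -5.1]
width: 19.7
grasp_force: 30.0
```

```bash
python3 -m creep '{"delta_pos":[[0,0,0.0005],[0,0,0.0005],[0,0,0],[0,0,0]],"twist":[[0,0,0],[0,0,0],[0,0,0],[0,0,0]]}'
python3 -m creep '{"delta_pos":[[0,0,0.0005],[0,0,0],[0,0,0]],"twist":[[0,0,0],[0,0,0],[0,0,0]]}'
```

```text
t: 14.27
ee_pos: [578.9, -230.9, 257.6]
orientation: [-3.133, 0.237, 0.0]
ft_force: [0.8, -0.0, -3.9]
width: 19.8
grasp_force: 30.0
t: 14.52
ee_pos: [578.9, -230.9, 257.1]
orientation: [-3.133, 0.237, 0.0]
ft_force: [0.8, -0.4, -3.4]
width: 19.6
grasp_force: 30.0
```

```bash
python3 -m creep '{"delta_pos":[[0,0,0.0005],[0,0,0],[0,0,0]],"twist":[[0,0,0],[0,0,0],[0,0,0]]}'
python3 -m creep '{"delta_pos":[[0,0,0.0005],[0,0,0],[0,0,0]],"twist":[[0,0,0],[0,0,0],[0,0,0]]}'
```

```text
t: 14.77
ee_pos: [578.9, -230.9, 256.6]
orientation: [-3.133, 0.237, 0.0]
ft_force: [1.0, -0.1, -4.3]
width: 20.3
grasp_force: 30.0
t: 15.02
ee_pos: [579.0, -231.0, 256.3]
orientation: [3.132, -0.237, 0.0]
ft_force: [0.1, -0.0, -4.0]
width: 19.8
grasp_force: 30.0
```

```bash
python3 -m creep '{"delta_pos":[[0,0,0.0005],[0,0,0],[0,0,0]],"twist":[[0,0,0],[0,0,0],[0,0,0]]}'
python3 -m creep '{"delta_pos":[[0,0,0.0005],[0,0,0],[0,0,0]],"twist":[[0,0,0],[0,0,0],[0,0,0]]}'
```

```text
t: 15.27
ee_pos: [579.1, -231.1, 256.0]
orientation: [3.132, -0.237, 0.001]
ft_force: [-0.2, -1.3, -0.7]
width: 19.7
grasp_force: 30.0
t: 15.52
ee_pos: [579.1, -231.3, 255.8]
orientation: [3.132, -0.237, 0.001]
ft_force: [-0.9, -1.0, 2.7]
width: 20.3
grasp_force: 30.0
```

The peg now carries the weight: the wrist force went from −4.3 N to +2.7 N. I confirm with a hold, then open.

```bash
python3 -m creep '{"delta_pos":[[0,0,0],[0,0,0],[0,0,0]],"twist":[[0,0,0],[0,0,0],[0,0,0]]}'
python3 -m creep '{"delta_pos":[[0,0,0],[0,0,0],[0,0,0],[0,0,0],[0,0,0],[0,0,0],[0,0,0],[0,0,0]],"twist":[[0,0,0],[0,0,0],[0,0,0],[0,0,0],[0,0,0],[0,0,0],[0,0,0],[0,0,0]]}' 0.6
python3 - <<'E'
from h import *
im,d=get_image("wrist");cv2.imwrite("pics/wr6.png",im[...,::-1])
E
```

```text
t: 15.77
ee_pos: [579.2, -231.3, 255.7]
orientation: [3.132, -0.237, 0.001]
ft_force: [-1.9, -2.1, 6.0]
width: 20.1
grasp_force: 30.0
t: 16.43
ee_pos: [578.9, -230.9, 255.1]
orientation: [-3.133, 0.237, 0.0]
ft_force: [-0.1, -1.1, 0.1]
width: 52.8
grasp_force: 0.0
```

View pics/wr6.png

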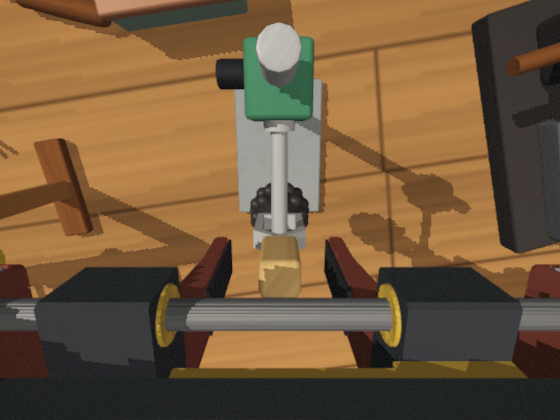

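The fingers are clear on both sides of the grip (280,262), and the weight hangs on the peg with the loop at (278,230). I retreat straight up.

```bash
python3 -m creep '{"delta_pos":[[0,0,-0.003],[0,0,-0.006],[0,0,-0.01],[0,0,-0.015],[0,0,-0.015],[0,0,-0.015],[0,0,-0.015],[0,0,-0.015],[-0.02,0,0],[-0.02,0,0],[-0.02,0,0],[-0.02,0,0],[-0.02,0,0],[-0.02,0,0],[0,0,0],[0,0,0],[0,0,0],[0,0,0],[0,0,0],[0,0,0]],"twist":[[0,0,0],[0,0,0],[0,0,0],[0,0,0],[0,0,0],[0,0,0],[0,0,0],[0,0,0],[0,0,0],[0,0,0],[0,0,0],[0,0,0],[0,0,0],[0,0,0],[0,0,0],[0,0,0],[0,0,0],[0,0,0],[0,0,0],[0,0,0]]}'
python3 -m creep '{"delta_pos":[[0,0,0],[0,0,0],[0,0,0],[0,0,0],[0,0,0],[0,0,0],[0,0,0],[0,0,0],[0,0,0],[0,0,0],[0,0,0],[0,0,0]],"twist":[[0,0,0],[0,0,0],[0,0,0],[0,0,0],[0,0,0],[0,0,0],[0,0,0],[0,0,0],[0,0,0],[0,0,0],[0,0,0],[0,0,0]]}'
python3 - <<'E'
from h import *
G=[]
for i in range(2):
    im,d=get_image("wrist");w=cloud("wrist",d);P=w.reshape(-1,3)
    g=P[(P[:,2]>275)&(P[:,2]<300)&(np.hypot(P[:,0]-579,P[:,1]+231)<30)];print(len(g),np.median(g,0),cv2.minAreaRect(g[:,:2].astype(np.float32)))
im,d=get_image("scene");cv2.imwrite("pics/sc1.png",im[...,::-1])
E
```

```text
t: 18.15
ee_pos: [460.9, -212.9, 349.0]
orientation: [-3.132, 0.237, 0.0]
ft_force: [0.1, 0.1, -0.4]
width: 52.7
grasp_force: 0.0
t: 19.15
ee_pos: [460.3, -212.8, 349.2]
orientation: [3.133, -0.237, 0.0]
ft_force: [-0.0, 0.7, -0.4]
width: 52.5
grasp_force: 0.0
1034 [ 579.46927172 -230.49548368  289.51368508] ((580.468505859375, -230.58934020996094), (19.779865264892578, 19.61598014831543), 81.24051666259766)
1042 [ 579.47894204 -230.38969149  289.57658648] ((580.421630859375, -230.7129364013672), (19.748607635498047, 19.914762496948242), 79.68972778320312)
```

View pics/sc1.png

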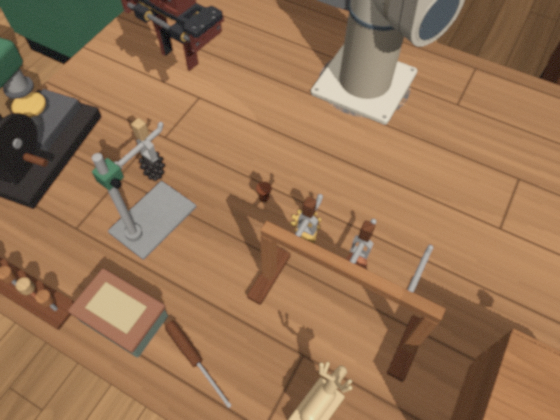

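The scene view shows the cone hanging upright and still on the test peg, with its grip at (140,128) and the cone at (152,168). The drum (308,215) and pear (362,242) are still on the rack, and the star wheel and collet (264,190) have not moved.

```bash
python3 -c "
from workcell import *
print(close_job())"
```

```text
the job is handed in; nothing more can be done
None
```

The pine-cone weight hangs still and upright on the test stand's peg (axis found about 233 mm above the bench), the peg carried it before I let go, and I saw nothing else in the scene moved; the job is handed in.

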